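Sort the sample case and fit its lid

TASK

The lid of the sample case will not go on, because a tall vial is standing on the raised step where it sticks out above the rim, while the short vial takes up one of the deep bays. Stand the short vial upright on the raised step and both tall vials upright on the deep floor, setting the glass down gently without dropping or knocking it, and only then put the loose lid on the case so that it is fully home and level all round, and let go. Leave the brown bottle, the beaker and the vial rack where they are.

Things in the scene. Friction and masses are not known exactly. Their poses are not given: they have to be found in the camera images.
- case: white open-topped sample case, fixed to the bench, 170 (its x) by 250 (its y) by 103 mm high, walls 5 mm. Origin: centre of its underside, z up. A divider along its x at y = 0 (4 mm thick, top 70 mm above the bench) and a black step over its +x half make four bays of 80 (x) by 118 mm (y): two deep (x = -40, floor 8 mm above the bench), two raised (x = +40, floor 32 mm above the bench)
- deep_bay_l (a point): standing place on the floor of the deep bay on the case's +y side, 53 mm from the case's middle line. At the start each deep bay holds one vial, short or tall_a, within 8 mm of its standing place. A tall vial here ends 11 mm below the rim
- deep_bay_r (a point): standing place on the floor of the deep bay on the case's -y side, 53 mm from the case's middle line
- raised_bay_l (a point): standing place on the floor of the raised bay on the case's +y side, 53 mm from the case's middle line. At the start one raised bay holds tall_b, within 8 mm of its standing place, standing 13 mm above the rim; the other is empty but for a flat grey felt disc, on which a vial can stand. A short vial here ends 11 mm below the rim
- raised_bay_r (a point): standing place on the floor of the raised bay on the case's -y side, 53 mm from the case's middle line
- tall_a: clear glass tall vial, 36 mm diameter (straight sided, its white screw cap the same width and 20 mm tall), 84 mm high overall, about 90 g. Origin: centre of its underside; z up along its axis. Starts in a deep bay, where it belongs
- tall_b: clear glass tall vial, same as tall_a, 36 mm diameter (straight sided, its white screw cap the same width and 20 mm tall), 84 mm high overall, about 90 g. Origin: centre of its underside; z up along its axis. Starts on the raised step, where it is too high
- short: clear glass short vial, 36 mm diameter (straight sided, its white screw cap the same width and 20 mm tall), 60 mm high overall, about 60 g. Origin: centre of its underside; z up along its axis. Starts in a deep bay
- lid: loose black lid, right way up on the bench, about 300 g: plate 178 (its x) by 258 (its y) by 6 mm on a grey plug 155 by 235 mm, 8 mm deep (lowest 3 mm: 151 by 231), which drops into the case's mouth with 2.5 mm play all round. Origin: centre of the plug's underside, z up. Home (long side along the case's, either way round) the origin is 95 mm above the bench
- lid_grip (a point): point in the lid's grip rib, 38 mm above the lid's origin. The rib stands upright in the middle of the lid's top: 18 mm thick (lid x), 70 mm long (lid y), from 14 to 50 mm above the origin
- reagent: bystander: brown bottle with white cap, 62 mm diameter, 135 mm high, standing about 185 mm from the centre of the case, off its -y end. Origin: centre of its underside
- beaker: bystander: empty glass beaker, 70 mm diameter, 85 mm high, standing about 190 mm from the middle of the lid, off its +y end. Origin: centre of its underside
- rack: bystander: low black rack of small white-capped vials, 70 (x) by 190 (y) by 54 mm high, on the far side of the bench. Origin: centre of its underside
Not all that is in view belongs to the job. What is shaped like the short but orange is not meant.

How it is judged:
By the outcome, as a careful person would: the job done as asked, in the order asked, and still so for the second after the job is handed in, with the robot touching nothing.
It also fails if it takes over 64 s, if anything falls off the work surface, if the arm or the gripper's body presses on something with over 40 N, if the wrist force passes 120 N, or if a joint passes its speed limit or range.

ROBOT

A 6-joint arm with a two-finger parallel gripper is mounted at the origin on the work surface. World frame = base frame: x ahead of the robot, y to its left, z up, the work surface at z = 0. Lengths are in m, angles in degrees, forces in N, time in s.
With the tool pointing down it reaches from about 0.25 to 0.725 m from the base axis. Payload 9.7 kg.
Tool frame: the origin (TCP) lies at the very end of the fingers, on their centre line; the grasp point (between the pads) lies 19 mm behind it; z points along the fingers, y is the line along which they close (so a half turn about z gives the same grasp; the last joint's range is limited). The gripper opens to 85 mm and grips with 20 to 120 N. Pads are 22 mm wide; open, the fingers measure 114 mm over their backs; the gripper's body (76 mm by 85 mm) begins 54 mm behind the grasp point. The pads swing forward as they close: fully open they stand 13 mm farther back than shut.
Start: joints at [-71.62, 4.979, 10.078, 95.1, 0, 90], TCP at [0.173, -0.522, 0.231] pointing down, gripper open.
Joint ranges: [-179.16, 179.16], [-48.56, 103.87], [-65.8, 70.77], [-126.05, 130.52], [-82.76, 87.17], [-180, 180]. Speed limits (degrees/s): [127.2, 127.2, 147.25, 180, 180, 180].

INTERFACE

Orientations are given as [roll, pitch, yaw] about the fixed x, y, z axes, in that order (R = Rz(yaw) Ry(pitch) Rx(roll)).
In Python, from workcell import bot gives the robot as it stands.
- The arm moves only by the tool arm_command, never from a script. Its argument "series" is a list of rows, each a list of 4 numbers: the shift along the tool's x, y, z in m, then the turn about the tool's z in rad. A call has exactly 5 rows; each row is the pose to reach, as a shift and turn from the pose commanded when the call began, along the tool's axes at that moment; what a row does not reach only later rows make up. A row lasts 1/10 s, in which the tool goes at most 50 mm and 8.59 degrees, less where a joint would pass 70% of its speed; a pose out of reach is approached as far as the arm can. A call with a gripper value outside its range is refused whole. "hand" is the finger opening in m, from 0 to 0.0854, set as the call begins (left out, the last holds). The fingers move at their own pace and stop on an object; "grip_force" is the grip in N (left out, the last holds). Time passes only in rows, so rows that repeat a pose let the fingers close, or fill a call up. It gives the time, the measured TCP pose, the force, the opening and the grip force at its end, in the units of the state.
- bot.get_obs(): the state, without advancing time (a new reading comes with each control period).
- bot.camera(name): name is "scene" or "top" or "wrist"; returns a dict with "color" (420x560x3 uint8, blue, green, red), "camera_matrix" (3x3 intrinsics, pixels), "xyz" and "orientation" of the camera in the world; the wrist camera has in their place "T_tool_cam" (4x4, takes a point from camera to tool coordinates, whose origin is the TCP and whose axes are the flange's). Camera axes: x right, y up, looking along -z (the intrinsics and any distortion apply to the point x, -y, -z); pixel columns grow to the right and rows downward; lengths in m; the calibration is good to about 2 mm. A picture is of the moment at which its call begins: read the wrist's pose just before it. There is no depth.
- bot.job_done(): hands the job in; it is judged then, once.
Trained networks look in the newest picture that a camera, given by its name, has taken for a name from the list of things; names that differ only in an ending like _2 or _b are one class to them, and where a whole thing is asked for, a point or a joint stands for the part that bears it (a point fixed in the world has none). Each returns a list of dicts, best first, with "confidence" (0 to 1); they miss things now and then, are a little off and sometimes report something else, mostly with a low value. They report only what shows in the picture. A call takes as long as a camera call. They do not tell look-alikes from the thing itself.
- bot.find_in(camera, target): "location" ([column, row] in pixels, amid what is visible of it).
- bot.mark_of(camera, target): "location" ([column, row] in pixels: a listed point, or the origin of a listed thing).
The state is a dict: "time": time; "q": joint angles; "qd": joint speeds; "joint_efforts": joint torques, N m; "ee_pos": TCP position; "tcp_rot": TCP orientation; "wrist_force": force on the tool from outside, world axes, zero at the start; "torque": the same for the moment, N m; "opening": finger opening in m; "grasp_force": force on a finger pad.
Only numpy, scipy, OpenCV 4.12 (cv2) and the standard library are available. Lean on these libraries where they do the work, as an engineer would, in place of code of your own. Each camera call takes 0.05 s, during which the arm holds its last target. There are 200 camera calls.

## Working session

There is one attempt and no reset: what is moved stays moved. The work goes in short steps, Python scripts to look and compute and a tool call to move; the robot and the scene stay as the last step left them, time stands still between calls to the robot, and variables do not carry over. Pictures are saved under pics/ and viewed, at most 10 in all, crops included, and the job is handed in when it is done.

Besides the shell and the picture viewer there is one more tool, called after "Request:" by a JSON object that holds its "method" and its "body". arm_command: Moves the arm, as the interface text tells. Its arguments: {"type":"object","properties":{"series":{"type":"array"},"hand":{"type":"number"},"grip_force":{"type":"number"}},"required":["series"]}

```bash
mkdir -p pics; ls; cat > h.py <<'E'
import numpy as np, cv2
from scipy.spatial.transform import Rotation as R
from workcell import bot
def cam(name):
    o=bot.get_obs(); c=bot.camera(name)
    K=np.array(c["camera_matrix"],float)
    if "T_tool_cam" in c:
        T=np.eye(4);T[:3,:3]=R.from_euler('xyz',o["tcp_rot"],degrees=True).as_matrix();T[:3,3]=o["ee_pos"]
        T=T@np.array(c["T_tool_cam"])
        Rm,p=T[:3,:3],T[:3,3]
    else:
        p=np.array(c["xyz"]);Rm=None;c_or=np.array(c["orientation"])
        Rm=R.from_euler('xyz',c_or,degrees=True).as_matrix() if c_or.size==3 else c_or
    return c,K,Rm,p
def ray(px,K,Rm,p,z):
    u=np.linalg.inv(K)@[px[0],px[1],1]
    d=Rm@np.array([u[0],-u[1],-u[2]])
    return p+d*(z-p[2])/d[2]
def proj(X,K,Rm,p):
    v=Rm.T@(np.asarray(X)-p); v=K@[v[0],-v[1],-v[2]]; return v[:2]/v[2]
E
python3 - <<'E'
from h import *
o=bot.get_obs(); print(o)
ims=[]
for n in ["scene","top"]:
    c,K,Rm,p=cam(n); print(n,{k:v for k,v in c.items() if k!="color"})
    cv2.imwrite(f"pics/{n}0.png",c["color"])
    for t in ["case","deep_bay_l","deep_bay_r","raised_bay_l","raised_bay_r","tall_a","short","lid","lid_grip","reagent","beaker","rack"]:
        print(t,"find",[(np.round(d["location"]).tolist(),round(d["confidence"],2)) for d in bot.find_in(n,t)] if '_bay' not in t else '',"mark",[(np.round(d["location"],1).tolist(),round(d["confidence"],2)) for d in bot.mark_of(n,t)])
E
```

```text
pics
{'time': 0.0, 'q': array([-7.16181480e+01,  5.01391335e+00,  1.00363509e+01,  9.51004997e+01,
       -4.38294357e-04,  9.00000449e+01]), 'qd': array([ 0.02287224,  0.0437285 ,  0.03513718, -0.0198994 , -0.01114645,
        0.01437131]), 'joint_efforts': array([-8.11063128e-04, -5.20388067e+01,  4.64808333e+01,  1.62341277e-02,
       -4.12153281e-05,  1.10682143e-05]), 'ee_pos': array([ 0.17336975, -0.52172727,  0.23057307]), 'tcp_rot': array([-1.79921938e+02,  4.38355189e-04,  1.83818076e+01]), 'wrist_force': array([-0.42215989, -0.61590919,  0.66995885]), 'torque': array([ 0.02282522, -0.02085534, -0.01426256]), 'grasp_force': 0.0, 'opening': 0.08544484299946639}
scene {'camera_matrix': array([[509.31803134,   0.        , 287.2152732 ],
       [  0.        , 509.31803134, 206.71523847],
       [  0.        ,   0.        ,   1.        ]]), 'xyz': array([1.32094496, 0.03800098, 1.16773311]), 'orientation': array([34.58567979, -0.16823925, 91.72620639])}
case find [([215.0, 191.0], 0.77), ([375.0, 218.0], 0.67)] mark [([212.0, 203.2], 0.77)]
deep_bay_l find  mark [([185.9, 192.6]
[... 1697 characters left out ...]
, 0.94), ([393.0, 206.0], 0.66)] mark [([386.5, 208.3], 0.84), ([399.7, 237.9], 0.67), ([368.2, 235.1], 0.59), ([190.4, 228.0], 0.51)]
short find [([367.0, 261.0], 0.78), ([361.0, 309.0], 0.73)] mark [([356.8, 310.0], 0.84), ([361.8, 259.3], 0.75), ([195.6, 225.0], 0.22)]
lid find [] mark [([191.7, 226.7], 0.87)]
lid_grip find [([191.0, 228.0], 0.65)] mark [([398.4, 244.9], 0.7), ([190.1, 228.0], 0.6)]
reagent find [([452.0, 205.0], 0.97)] mark [([442.6, 210.9], 0.83)]
beaker find [([117.0, 188.0], 0.56), ([188.0, 227.0], 0.39)] mark [([130.7, 191.9], 0.6), ([192.4, 227.4], 0.49)]
rack find [([268.0, 127.0], 0.96), ([391.0, 207.0], 0.36), ([191.0, 228.0], 0.31)] mark [([269.8, 129.2], 0.62)]
```

View pics/scene0.png

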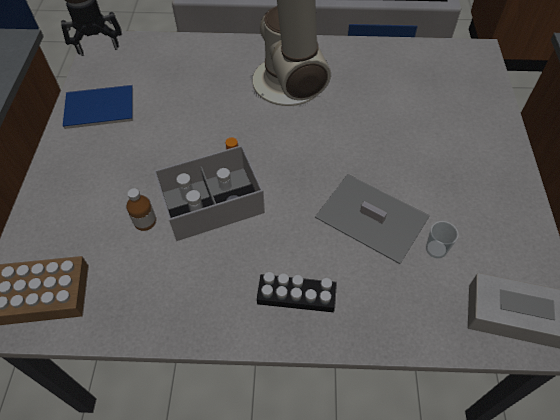

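View pics/top0.png

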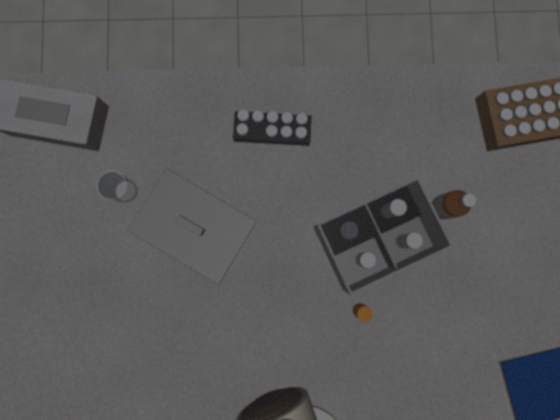

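```bash
python3 - <<'E'
from h import *
c,K,Rm,p=cam("top")
f=lambda px,z:np.round(ray(px,K,Rm,p,z)[:2],4)
print("case",f((373.3,234.6),0))
for n,px,z in [("short_bay",(364.9,259.3),.008),("deep2",(402.3,245.4),.008),("felt?",(348.7,233.1),.032),("r2",(390.1,209.9),.032),("tallb",(386.5,208.3),.032),("talla",(399.7,237.9),.008),("short",(361.8,259.3),.008),("decoy",(356.8,310),0),("lid",(191.7,226.7),0),("grip",(190.1,228),.038),("rea",(442.6,210.9),0),("beak",(130.7,191.9),0),("rack",(269.8,129.2),0),("shorttopfind",(367,261),.06)]:
    print(n,f(px,z))
c,K,Rm,p=cam("scene")
f=lambda px,z:np.round(ray(px,K,Rm,p,z)[:2],4)
print("scene case",f((212,203.2),0))
for n,px,z in [("deepA",(185.9,192.6),.008),("deepB",(224.6,186.2),.008),("felt",(232.5,199.6),.032),("r2",(196.6,213.3),.032),("talla",(186.2,195.9),.008),("tallb",(196.7,216.6),.032),("short",(221.4,184.7),.008),("lid",(369.6,219.7),0),("grip",(376.2,216),.038)]: print(n,f(px,z))
E
```

```text
case [ 0.5128 -0.1975]
short_bay [ 0.4532 -0.1723]
deep2 [ 0.4844 -0.2651]
felt? [ 0.5169 -0.1311]
r2 [ 0.5698 -0.2326]
tallb [ 0.5738 -0.2242]
talla [ 0.5028 -0.2597]
short [ 0.4534 -0.1647]
decoy [ 0.3315 -0.1489]
lid [0.5438 0.2489]
grip [0.5383 0.244 ]
rea [ 0.5671 -0.3725]
beak [0.634  0.3992]
rack [0.7848 0.0511]
shorttopfind [ 0.4508 -0.1652]
scene case [ 0.5109 -0.1934]
deepA [ 0.4825 -0.2695]
deepB [ 0.4565 -0.1628]
felt [ 0.5193 -0.1325]
r2 [ 0.5674 -0.2246]
talla [ 0.4939 -0.267 ]
tallb [ 0.578  -0.2229]
short [ 0.4515 -0.1724]
lid [0.552 0.244]
grip [0.5647 0.2556]
```

The scene image shows the case at (210,195), with the short vial in the near deep bay (223,175), tall_a at (184,182) and tall_b at (194,198). An orange decoy stands outside the case at (232,144), and the lid is at (373,217). The top image agrees: the felt disc is at (349,231), short at (368,260), tall_a at (414,240), tall_b at (398,207). Next I move above the case to look closer.

Request:
{"method": "arm_command", "body": {"series": [[0.03,-0.015,-0.04,0],[0.07,-0.035,-0.07,0],[0.11,-0.055,-0.09,0],[0.15,-0.075,-0.11,0],[0.19,-0.095,-0.12,0]], "hand": 0.06}}

```text
time: 2.7
ee_pos: [0.3247, -0.3707, 0.3531]
tcp_rot: [179.9, -0.0, 18.3]
wrist_force: [1.5, -0.9, 0.4]
opening: 0.0597
grasp_force: 0.0
```

Request:
{"method": "arm_command", "body": {"series": [[0.04,-0.02,0,0],[0.08,-0.04,0,0],[0.11,-0.055,0,0],[0.13,-0.065,0,0],[0.13,-0.065,0,0]]}}

```text
time: 3.2
ee_pos: [0.4282, -0.2674, 0.351]
tcp_rot: [-180.0, -0.0, 18.6]
wrist_force: [-0.1, -0.5, -0.4]
opening: 0.0601
grasp_force: 0.0
```

```bash
python3 - <<'E'
from h import *
o=bot.get_obs(); print(o["time"],o["q"].round(1),o["ee_pos"].round(4),o["tcp_rot"].round(2),o["opening"])
c,K,Rm,p=cam("wrist"); print(c["T_tool_cam"],K,p)
cv2.imwrite("pics/w0.png",c["color"])
zs={"deep_bay_l":.008,"raised_bay_l":.032,"tall_a":.008,"short":.008,"case":0}
for t,z in zs.items():
    print(t,[(np.round(d["location"],1).tolist(),round(d["confidence"],2),ray(d["location"],K,Rm,p,z)[:2].round(4).tolist()) for d in bot.mark_of("wrist",t)])
E
```

```text
3.2 [-32.    3.5  22.2 108.8   0.  129.4] [ 0.4282 -0.2674  0.351 ] [-1.7997e+02 -1.0000e-02  1.8570e+01] 0.060083154720139045
[[-6.65652657e-05  9.49725928e-01  3.13082509e-01  8.18802383e-02]
 [ 9.99999056e-01 -3.66394581e-04  1.32405875e-03  3.29507450e-04]
 [ 1.37220466e-03  3.13082302e-01 -9.49725007e-01 -1.41719275e-01]
 [ 0.00000000e+00  0.00000000e+00  0.00000000e+00  1.00000000e+00]] [[356.38485523   0.         283.88155932]
 [  0.         356.38485523 205.42181244]
 [  0.           0.           1.        ]] [ 0.50594064 -0.24171992  0.49273716]
deep_bay_l [([209.9, 105.2], 0.75, [0.4544, -0.1557]), ([293.8, 103.3], 0.69, [0.4917, -0.2592])]
raised_bay_l [([290.9, 30.4], 0.81, [0.569, -0.2283])]
tall_a [([299.4, 101.2], 0.76, [0.4966, -0.2653]), ([287.4, 30.3], 0.56, [0.571, -0.2235]), ([395.8, 65.2], 0.55, [0.5768, -0.3666])]
short [([216.7, 108.8], 0.67, [0.4529, -0.1654]), ([186.2, 185.2], 0.58, [0.3388, -0.152])]
case [([251.4, 70.6], 0.87, [0.5125, -0.1942])]
```

View pics/w0.png

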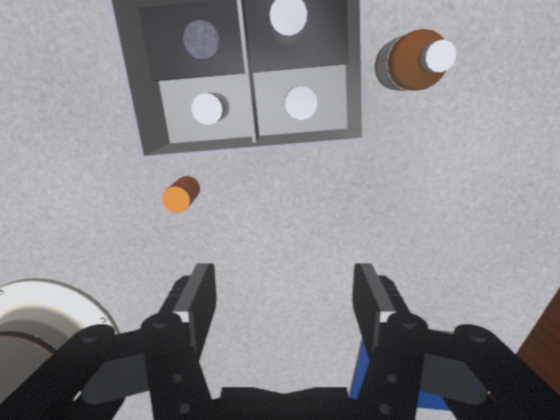

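The wrist view shows the short cap at (207,108), tall_a's at (301,103), tall_b's at (289,15) and the felt at (201,39). The near rim's outer corners are at about (145,154) and (361,137).

```bash
python3 - <<'E'
from h import *
c,K,Rm,p=cam("wrist")
# subpixel caps
g=cv2.cvtColor(c["color"],cv2.COLOR_BGR2GRAY)
for n,q,z in [("short",(207,108),.068),("talla",(301,103),.092),("tallb",(289,15),.116)]:
    x,y=q; y0=max(0,y-22); sub=g[y0:y+23,x-22:x+23]
    m=(sub>(int(g[y,x])+int(np.median(sub)))/2+8).astype(np.uint8); nl,lab,st,ce=cv2.connectedComponentsWithStats(m)
    k=lab[y-y0,x-22+22-0 if False else 22]; 
    print(n,g[y,x],st[k],ce[k]+[x-22,y0],ray(ce[k]+[x-22,y0],K,Rm,p,z)[:2].round(4), ray(q,K,Rm,p,z)[:2].round(4))
A=ray((145,154),K,Rm,p,.103)[:2];B=ray((361,137),K,Rm,p,.103)[:2]
d=A-B; L=np.linalg.norm(d); print("near edge",A,B,L,"yaw",np.degrees(np.arctan2(d[1],d[0]))-90)
ey=d/L; ex=np.array([ey[1],-ey[0]]); print("centre",(A+B)/2+ex*.085)
print("felt",ray((201,39),K,Rm,p,.032))
# refine case pose by fitting the bright outline: edge search of the rim in top and wrist pictures
c2,K2,R2,p2=cam("top"); cv2.imwrite("pics/top1.png",c2["color"])
cx=c["color"][110:190,110:390]; cv2.imwrite("pics/w0crop.png",cv2.resize(cx,None,fx=2.8,fy=2.8,interpolation=cv2.INTER_CUBIC))
E
```

```text
short 222 [  5   5  29  31 694] [204.01873199 106.28674352] [ 0.4558 -0.163 ] [ 0.455  -0.1668]
talla 216 [  5   3  31  33 785] [298.82292994 100.06751592] [ 0.497  -0.2632] [ 0.4948 -0.2665]
tallb 211 [   0    0   45   38 1707] [289.0304628   18.50380785] [ 0.5647 -0.229 ] [ 0.5676 -0.2281]
near edge [ 0.39015191 -0.1205737 ] [ 0.48201814 -0.339242  ] 0.2371818501049523 yaw 22.788096395570335
centre [ 0.51445023 -0.1969853 ]
felt [ 0.52507595 -0.13379937  0.032     ]
```

View pics/w0crop.png

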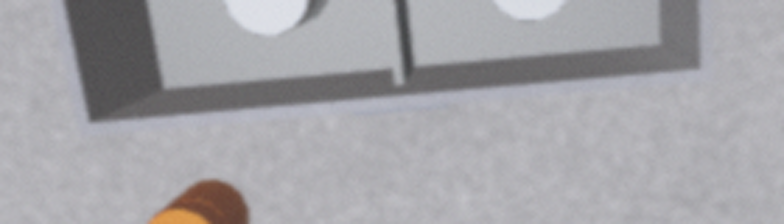

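The crop shows that the dark corners, at about (145,154) and (360,135) in full-image pixels, are the inner rim edges. That puts the case centre near (0.511,-0.197) with a yaw of about 22.8°. I move above the short vial.

Request:
{"method": "arm_command", "body": {"series": [[0.02,-0.03,0.03,-0.03],[0.04,-0.06,0.07,-0.074],[0.055,-0.085,0.115,-0.074],[0.057,-0.088,0.155,-0.074],[0.057,-0.088,0.19,-0.074]]}}

```text
time: 4.1
ee_pos: [0.4523, -0.1666, 0.1588]
tcp_rot: [-179.9, 0.0, 22.7]
wrist_force: [-0.6, -0.3, 0.9]
opening: 0.0599
grasp_force: 0.0
```

Request:
{"method": "arm_command", "body": {"series": [[0,0,0.01,0],[0,0,0.01,0],[0,0,0.01,0],[0,0,0.01,0],[0,0,0.01,0]]}}

```text
time: 4.6
ee_pos: [0.4537, -0.1682, 0.1529]
tcp_rot: [179.9, -0.1, 22.6]
wrist_force: [-0.5, -0.7, 0.4]
opening: 0.0601
grasp_force: 0.0
```

```bash
cat >> h.py <<'E'
def go(x,y,z,yaw):
    o=bot.get_obs(); Rt=R.from_euler('xyz',o["tcp_rot"],degrees=True).as_matrix()
    d=Rt.T@(np.array([x,y,z])-o["ee_pos"]); w=-((yaw-o["tcp_rot"][2]+180)%360-180)
    print("go",d.round(4),"turn",round(np.radians(w),4))
E
python3 - <<'E'
from h import *
o=bot.get_obs(); print(o["time"],o["q"].round(1),o["ee_pos"].round(4),o["tcp_rot"].round(2),o["opening"])
c,K,Rm,p=cam("wrist"); cv2.imwrite("pics/w1.png",c["color"])
print([(np.round(d["location"],1).tolist(),round(d["confidence"],2),ray(d["location"],K,Rm,p,.008)[:2].round(4).tolist()) for d in bot.mark_of("wrist","short")])
print([(np.round(d["location"],1).tolist(),round(d["confidence"],2),ray(d["location"],K,Rm,p,.060)[:2].round(4).tolist()) for d in bot.find_in("wrist","short")])
print("tcp proj", proj(o["ee_pos"],K,Rm,p), "exp cap", proj([.4545,-.1655,.068],K,Rm,p))
E
```

```text
4.6 [-20.3  -5.1  -8.6  86.3  -0.  137.1] [ 0.4537 -0.1682  0.1529] [ 1.7991e+02 -1.0000e-01  2.2590e+01] 0.06013838743109828
[([277.4, 187.5], 0.81, [0.4548, -0.1622]), ([214.9, 294.0], 0.67, [0.3387, -0.1475])]
[([218.6, 326.0], 0.95, [0.3473, -0.1577]), ([275.9, 201.1], 0.6, [0.4589, -0.1604])]
tcp proj [283.36871276 279.68054184] exp cap [280.25578442 213.19942048]
```

View pics/w1.png

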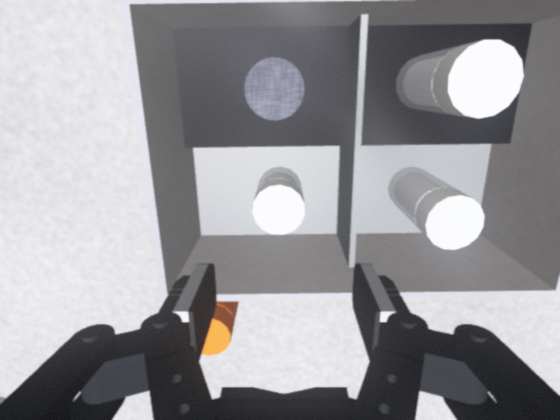

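The wrist view shows the short cap at (278,208), the felt at (274,89), tall_a's cap at (455,221) and tall_b's at (486,79). The inner rim corners are at (132,5), (167,294) and (559,290).

```bash
python3 - <<'E'
from h import *
o=bot.get_obs(); c,K,Rm,p=cam("wrist"); g=cv2.GaussianBlur(cv2.cvtColor(c["color"],cv2.COLOR_BGR2GRAY),(3,3),0)
pos={}
for n,q,z in [("short",(278,208),.068),("talla",(455,221),.092),("tallb",(486,79),.116)]:
    m=np.zeros(g.shape,np.uint8); m[q[1]-45:q[1]+46,q[0]-45:q[0]+46]=g[q[1]-45:q[1]+46,q[0]-45:q[0]+46]>228
    nl,lab,st,ce=cv2.connectedComponentsWithStats(m); k=lab[q[1],q[0]]
    pos[n]=ray(ce[k],K,Rm,p,z)[:2]; print(n,st[k],ce[k].round(1),pos[n].round(4))
print("felt",ray((274,89),K,Rm,p,.033)[:2].round(4))
px=np.array([(132,5),(167,294),(559,290)]); loc=np.array([(80,120),(-80,120),(-80,-120)])/1000
W=np.array([ray(q,K,Rm,p,.103)[:2] for q in px]); print(W.round(4), np.linalg.norm(W[0]-W[1]),np.linalg.norm(W[1]-W[2]))
a,b=loc-loc.mean(0),W-W.mean(0); th=np.arctan2((a[:,0]*b[:,1]-a[:,1]*b[:,0]).sum(),(a*b).sum())
Rr=np.array([[np.cos(th),-np.sin(th)],[np.sin(th),np.cos(th)]]); C=W.mean(0)-Rr@loc.mean(0)
print("case",C.round(4),np.degrees(th))
for n,l in [("dl",(-40,53)),("dr",(-40,-53)),("rl",(40,53)),("rr",(40,-53))]: print(n,(C+Rr@np.array(l)/1000).round(4))
for n in pos: print(n,"in case",(Rr.T@(pos[n]-C)).round(4))
go(*pos["short"],.05,np.degrees(th))
E
```

```text
short [ 253  185   53   49 2056] [279.  209.7] [ 0.4562 -0.1633]
talla [ 428  196   58   53 2380] [456.3 222.2] [ 0.4978 -0.2625]
tallb [ 451   40   74   77 4463] [487.4  77.6] [ 0.5699 -0.2231]
felt [ 0.5257 -0.1305]
[[ 0.5358 -0.0555]
 [ 0.3905 -0.1166]
 [ 0.4854 -0.3367]] 0.1575452897312972 0.23972445544315313
case [ 0.5109 -0.1958] 23.334106430445324
dl [ 0.4532 -0.163 ]
dr [ 0.4952 -0.2603]
rl [ 0.5266 -0.1313]
rr [ 0.5686 -0.2286]
short in case [-0.0373  0.0514]
talla in case [-0.0384 -0.0561]
tallb in case [ 0.0434 -0.0484]
go [ 0.0045 -0.003   0.1017] turn -0.0126
```

Request:
{"method": "arm_command", "body": {"series": [[0.0045,-0.003,0.02,-0.012],[0.0045,-0.003,0.05,-0.012],[0.0045,-0.003,0.08,-0.012],[0.0045,-0.003,0.105,-0.012],[0.0045,-0.003,0.115,-0.012]]}}

```text
time: 5.3
ee_pos: [0.4548, -0.1627, 0.034]
tcp_rot: [-179.9, 0.1, 23.3]
wrist_force: [-0.5, 0.0, 0.9]
opening: 0.06
grasp_force: 0.0
```

```bash
python3 - <<'E'
from h import *
o=bot.get_obs(); print(o["time"],o["wrist_force"].round(1)); go(.4562,-.1633,.036,23.2)
E
```

```text
5.3 [-0.5  0.   0.9]
go [ 0.0011  0.0011 -0.002 ] turn 0.002
```

Gently close the gripper, then lift.

Request:
{"method": "arm_command", "body": {"series": [[0.001,0.001,-0.002,0],[0.001,0.001,-0.002,0],[0.001,0.001,-0.002,0],[0.001,0.001,-0.002,0],[0.001,0.001,-0.002,0]], "hand": 0.03, "grip_force": 25}}

```text
time: 5.8
ee_pos: [0.458, -0.164, 0.0394]
tcp_rot: [179.9, -0.1, 23.3]
wrist_force: [0.8, -0.1, 5.0]
opening: 0.0349
grasp_force: 27.1
```

Request:
{"method": "arm_command", "body": {"series": [[0,0,0,0],[0,0,-0.002,0],[0,0,-0.006,0],[0,0,-0.012,0],[0,0,-0.02,0]]}}

```text
time: 6.3
ee_pos: [0.4571, -0.1637, 0.0586]
tcp_rot: [-180.0, 0.0, 23.3]
wrist_force: [0.7, -1.2, -1.1]
opening: 0.0349
grasp_force: 26.6
```

Request:
{"method": "arm_command", "body": {"series": [[0,0,-0.012,0],[0.005,0,-0.022,0],[0.02,-0.001,-0.025,0],[0.04,-0.002,-0.025,0],[0.058,-0.003,-0.025,0]]}}

```text
time: 6.8
ee_pos: [0.5111, -0.1372, 0.0836]
tcp_rot: [180.0, -0.0, 23.3]
wrist_force: [1.1, 0.1, -0.8]
opening: 0.0354
grasp_force: 26.6
```

Request:
{"method": "arm_command", "body": {"series": [[0.012,0,0,0],[0.018,0,0,0],[0.018,0,0.004,0],[0.018,0,0.009,0],[0.018,0,0.012,0]]}}

```text
time: 7.3
ee_pos: [0.5252, -0.1311, 0.0705]
tcp_rot: [-180.0, 0.0, 23.3]
wrist_force: [-0.6, -0.3, -0.6]
opening: 0.035
grasp_force: 26.6
```

```bash
python3 - <<'E'
from h import *
zs=[]
o=bot.get_obs(); print(o["time"],o["wrist_force"].round(1),o["opening"]); go(.526,-.131,.062,23.3)
c,K,Rm,p=cam("wrist"); cv2.imwrite("pics/w2.png",c["color"])
o=bot.get_obs(); print(o["time"],o["wrist_force"].round(1),o["opening"]); go(.526,-.131,.062,23.3)
E
```

```text
7.3 [-0.6 -0.3 -0.6] 0.03497863931678346
go [0.0008 0.0002 0.0085] turn -0.0004
7.35 [-0.5 -0.  -1.2] 0.03520399083726476
go [0.0009 0.0003 0.0082] turn -0.0004
```

View pics/w2.png

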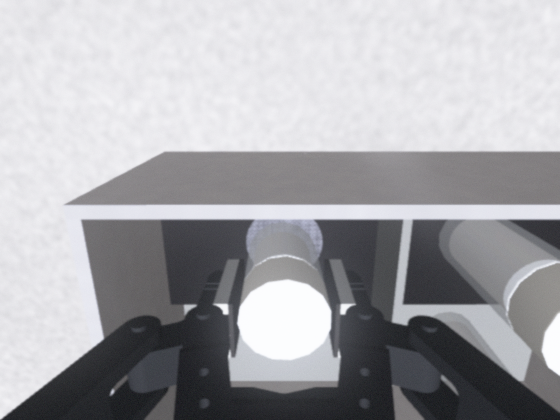

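The wrist view shows the short vial held upright over the felt, with its cap at (283,320). I lower it slowly until it touches.

Request:
{"method": "arm_command", "body": {"series": [[0,0,0.002,0],[0,0,0.004,0],[0,0,0.0055,0],[0,0,0.0065,0],[0,0,0.007,0]]}}

```text
time: 7.85
ee_pos: [0.5259, -0.1309, 0.0642]
tcp_rot: [-180.0, -0.0, 23.3]
wrist_force: [-0.3, -0.5, -1.0]
opening: 0.0351
grasp_force: 26.6
```

Request:
{"method": "arm_command", "body": {"series": [[0,0,0.0005,0],[0,0,0.001,0],[0,0,0.0013,0],[0,0,0.0016,0],[0,0,0.002,0]]}}

```text
time: 8.35
ee_pos: [0.5263, -0.1308, 0.0634]
tcp_rot: [180.0, -0.1, 23.3]
wrist_force: [-2.3, 1.9, 11.6]
opening: 0.035
grasp_force: 27.5
```

Request:
{"method": "arm_command", "body": {"series": [[0,0,-0.0007,0],[0,0,-0.0007,0],[0,0,-0.0007,0],[0,0,-0.0007,0],[0,0,-0.0007,0]]}}

```text
time: 8.85
ee_pos: [0.5261, -0.1309, 0.0635]
tcp_rot: [180.0, -0.0, 23.3]
wrist_force: [-1.3, 1.3, 6.2]
opening: 0.0353
grasp_force: 27.1
```

Request:
{"method": "arm_command", "body": {"series": [[0,0,0,0],[0,0,0,0],[0,0,0,0],[0,0,0,0],[0,0,-0.001,0]], "hand": 0.058}}

```text
time: 9.35
ee_pos: [0.5258, -0.1309, 0.0638]
tcp_rot: [-180.0, 0.0, 23.3]
wrist_force: [0.6, 0.2, -1.2]
opening: 0.0579
grasp_force: 0.0
```

Request:
{"method": "arm_command", "body": {"series": [[0,0,-0.01,0],[0,0,-0.04,0],[0,0,-0.08,0],[0,0,-0.11,0],[0,0,-0.12,0]]}}

```text
time: 9.85
ee_pos: [0.527, -0.1312, 0.1884]
tcp_rot: [179.8, -0.2, 23.3]
wrist_force: [0.3, -0.2, -0.1]
opening: 0.0581
grasp_force: 0.0
```

```bash
python3 - <<'E'
from h import *
o=bot.get_obs(); print(o["time"],o["wrist_force"].round(1),o["opening"]); go(.5699,-.2231,.18,23.3)
E
```

```text
9.85 [ 0.3 -0.2 -0.1] 0.05811163929989003
go [0.003  0.1014 0.0088] turn 0.0002
```

Request:
{"method": "arm_command", "body": {"series": [[0,0.015,0,0],[0.001,0.045,0,0],[0.002,0.078,0,0],[0.003,0.098,0,0],[0.003,0.101,0,0]]}}

```text
time: 10.35
ee_pos: [0.5688, -0.2249, 0.1814]
tcp_rot: [-179.9, 0.1, 23.2]
wrist_force: [-0.5, 0.2, 0.4]
opening: 0.0578
grasp_force: 0.0
```

```bash
python3 - <<'E'
from h import *
o=bot.get_obs(); c,K,Rm,p=cam("wrist"); cv2.imwrite("pics/w3.png",c["color"])
g=cv2.GaussianBlur(cv2.cvtColor(c["color"],cv2.COLOR_BGR2GRAY),(3,3),0)
for n,z,e in [("tallb",.116,(.5699,-.2231)),("short",.093,(.526,-.131))]:
    q=proj([*e,z],K,Rm,p).astype(int); print(n,q)
    x0,y0=max(q[0]-60,0),max(q[1]-60,0); m=np.zeros(g.shape,np.uint8); m[y0:q[1]+60,x0:q[0]+60]=g[y0:q[1]+60,x0:q[0]+60]>228
    nl,lab,st,ce=cv2.connectedComponentsWithStats(m); k=lab[q[1],q[0]]
    print(st[k],ce[k].round(1),ray(ce[k],K,Rm,p,z)[:2].round(4))
    if n=="tallb": go(*ray(ce[k],K,Rm,p,z)[:2],.075,23.3)
E
```

```text
tallb [281 223]
[ 256  197   55   52 2291] [282.9 223. ] [ 0.5703 -0.2236]
go [0.0022 0.0005 0.1067] turn -0.0016
short [133 216]
[ 110  194   49   48 1837] [133.8 217.7] [ 0.5251 -0.1312]
```

View pics/w3.png

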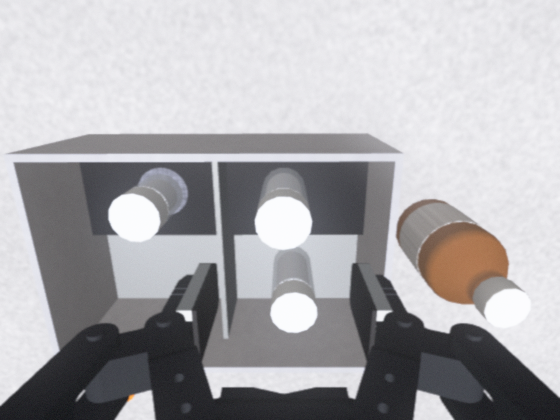

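The wrist view shows short standing on the felt with its cap at (137,217), and tall_b at (283,222) centred between the fingers. I go down to grasp tall_b.

Request:
{"method": "arm_command", "body": {"series": [[0.002,0.0005,0.015,0],[0.002,0.0005,0.045,0],[0.002,0.0005,0.075,0],[0.002,0.0005,0.097,0],[0.002,0.0005,0.104,0]]}}

```text
time: 10.9
ee_pos: [0.5688, -0.2207, 0.0761]
tcp_rot: [-179.8, 0.2, 23.4]
wrist_force: [-0.5, 1.0, 0.3]
opening: 0.0579
grasp_force: 0.0
```

Request:
{"method": "arm_command", "body": {"series": [[0,0,0,0],[0,0,0,0],[0,0,0,0],[0,0,0,0],[0,0,0,0]], "hand": 0.03}}

```text
time: 11.4
ee_pos: [0.571, -0.2223, 0.0806]
tcp_rot: [180.0, -0.0, 23.3]
wrist_force: [0.3, -0.8, -0.9]
opening: 0.0354
grasp_force: 25.2
```

Request:
{"method": "arm_command", "body": {"series": [[0,0,0,0],[0,0,-0.003,0],[0,0,-0.01,0],[0,0,-0.022,0],[0,0,-0.037,0]]}}

```text
time: 11.9
ee_pos: [0.5706, -0.2221, 0.118]
tcp_rot: [-180.0, 0.0, 23.3]
wrist_force: [0.1, -0.0, -0.8]
opening: 0.0352
grasp_force: 25.3
```

Request:
{"method": "arm_command", "body": {"series": [[0,0,-0.015,0],[-0.003,-0.004,-0.026,0],[-0.015,-0.018,-0.028,0],[-0.032,-0.038,-0.028,0],[-0.05,-0.06,-0.028,0]]}}

```text
time: 12.4
ee_pos: [0.5003, -0.1865, 0.1456]
tcp_rot: [180.0, -0.0, 23.3]
wrist_force: [0.3, 0.7, -0.7]
opening: 0.0353
grasp_force: 25.3
```

Request:
{"method": "arm_command", "body": {"series": [[-0.016,-0.019,0,0],[-0.028,-0.034,0,0],[-0.034,-0.0405,0,0],[-0.034,-0.0405,0.005,0],[-0.034,-0.0405,0.015,0]]}}

```text
time: 12.9
ee_pos: [0.4547, -0.1635, 0.1304]
tcp_rot: [179.9, -0.1, 23.3]
wrist_force: [1.1, 0.0, 0.0]
opening: 0.0353
grasp_force: 25.3
```

```bash
python3 - <<'E'
from h import *
o=bot.get_obs(); print(o["time"],o["wrist_force"].round(1),o["opening"]); go(.4532,-.163,.0565,23.3)
E
```

```text
12.9 [1.1 0.  0. ] 0.03525322736016459
go [-0.0013 -0.0012  0.0739] turn 0.0001
```

Request:
{"method": "arm_command", "body": {"series": [[-0.001,-0.001,0.012,0],[-0.001,-0.001,0.028,0],[-0.001,-0.001,0.044,0],[-0.001,-0.001,0.055,0],[-0.001,-0.001,0.062,0]]}}

```text
time: 13.4
ee_pos: [0.452, -0.1625, 0.0661]
tcp_rot: [-179.9, 0.1, 23.3]
wrist_force: [0.5, 0.2, -1.5]
opening: 0.0354
grasp_force: 25.3
```

Request:
{"method": "arm_command", "body": {"series": [[0,0,0.003,0],[0,0,0.005,0],[0,0,0.007,0],[0,0,0.0085,0],[0,0,0.0095,0]]}}

```text
time: 13.9
ee_pos: [0.4526, -0.1626, 0.0587]
tcp_rot: [180.0, -0.0, 23.3]
wrist_force: [-0.3, -0.1, -0.8]
opening: 0.0356
grasp_force: 25.3
```

Request:
{"method": "arm_command", "body": {"series": [[0,0,0.0005,0],[0,0,0.001,0],[0,0,0.0015,0],[0,0,0.002,0],[0,0,0.002,0]]}}

```text
time: 14.4
ee_pos: [0.4524, -0.1625, 0.0564]
tcp_rot: [-180.0, 0.0, 23.3]
wrist_force: [-0.7, 0.0, -2.1]
opening: 0.0356
grasp_force: 25.3
```

Request:
{"method": "arm_command", "body": {"series": [[0,0,0.0004,0],[0,0,0.0008,0],[0,0,0.0012,0],[0,0,0.0012,0],[0,0,0.0012,0]]}}

```text
time: 14.9
ee_pos: [0.4528, -0.1626, 0.0562]
tcp_rot: [180.0, -0.1, 23.3]
wrist_force: [-0.7, 1.4, 6.5]
opening: 0.0355
grasp_force: 25.5
```

Request:
{"method": "arm_command", "body": {"series": [[0,0,-0.0005,0],[0,0,-0.0005,0],[0,0,-0.0005,0],[0,0,-0.0005,0],[0,0,-0.0005,0]], "hand": 0.058}}

```text
time: 15.4
ee_pos: [0.4524, -0.1626, 0.0557]
tcp_rot: [-180.0, 0.0, 23.3]
wrist_force: [0.6, -0.1, -0.2]
opening: 0.058
grasp_force: 0.0
```

Request:
{"method": "arm_command", "body": {"series": [[0,0,-0.01,0],[0,0,-0.04,0],[0,0,-0.08,0],[0,0,-0.12,0],[0,0,-0.16,0]]}}

```text
time: 15.9
ee_pos: [0.4522, -0.1625, 0.2182]
tcp_rot: [180.0, -0.0, 23.3]
wrist_force: [0.3, -0.3, 0.9]
opening: 0.0581
grasp_force: 0.0
```

```bash
python3 - <<'E'
from h import *
o=bot.get_obs(); print(o["time"],o["q"].round(1)); c,K,Rm,p=cam("wrist"); cv2.imwrite("pics/w4.png",c["color"])
g=cv2.GaussianBlur(cv2.cvtColor(c["color"],cv2.COLOR_BGR2GRAY),(3,3),0)
for n,z,e in [("tallb",.092,(.453,-.163)),("short",.093,(.526,-.131)),("talla",.092,(.498,-.2625))]:
    q=proj([*e,z],K,Rm,p).astype(int); print(n,q)
    x0,y0=max(q[0]-45,0),max(q[1]-45,0); m=np.zeros(g.shape,np.uint8); m[y0:q[1]+45,x0:q[0]+45]=g[y0:q[1]+45,x0:q[0]+45]>228
    nl,lab,st,ce=cv2.connectedComponentsWithStats(m); k=lab[q[1],q[0]]
    print(st[k],ce[k].round(1),ray(ce[k],K,Rm,p,z)[:2].round(4))
# lid from above views
for n in ("top","scene"):
    c,K,Rm,p=cam(n)
    for t,z in (("lid",0),("lid_grip",.038),("beaker",0)):
        print(n,t,[(np.round(d["location"],1).tolist(),round(d["confidence"],2),ray(d["location"],K,Rm,p,z)[:2].round(4).tolist()) for d in bot.mark_of(n,t)])
cx=cv2.resize(cv2.imread("pics/top0.png")[160:295,110:270],None,fx=4,fy=4,interpolation=cv2.INTER_CUBIC); cv2.imwrite("pics/lidcrop.png",cx)
go(.53,.21,.27,60)
E
```

```text
15.9 [-19.8  -4.8  -1.2  93.6   0.  136.9]
tallb [284 197]
[ 264  178   45   42 1437] [285.9 198.5] [ 0.4523 -0.1642]
short [284  90]
[ 259   68   47   50 1836] [282.4  92.4] [ 0.5243 -0.1304]
talla [424 194]
[ 403  175   44   41 1428] [424.4 195.1] [ 0.4978 -0.2628]
top lid []
top lid_grip [([190.6, 227.5], 0.95, [0.5395, 0.2428])]
top beaker [([130.0, 195.3], 0.78, [0.6255, 0.4008])]
scene lid [([369.6, 218.8], 0.9, [0.549, 0.2441]), ([231.9, 201.0], 0.48, [0.5016, -0.1385])]
scene lid_grip [([374.3, 214.7], 0.57, [0.5607, 0.2508])]
scene beaker [([437.3, 246.3], 0.9, [0.6305, 0.4179])]
go [ 0.2189 -0.3112 -0.0552] turn -0.6404
```

View pics/w4.png

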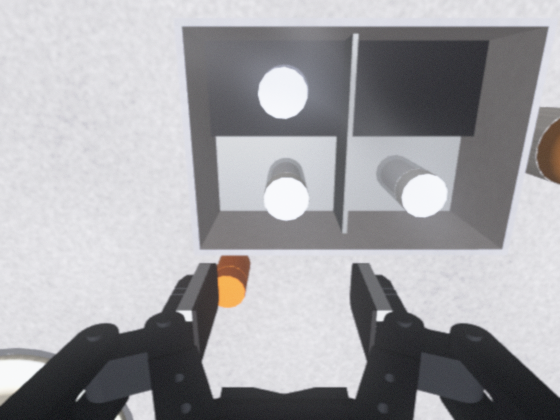

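The wrist view shows tall_b upright at cap (286,198), tall_a at (424,194) and short on the step at (283,92). The inner rim corners are at (183,28), (547,28), (200,248) and (503,248). Next I move to the lid.

Request:
{"method": "arm_command", "body": {"series": [[0.015,-0.02,-0.02,0],[0.044,-0.06,-0.02,0],[0.072,-0.1,-0.02,0],[0.101,-0.14,-0.02,0],[0.13,-0.18,-0.02,0]]}}

```text
time: 16.85
ee_pos: [0.5004, 0.0561, 0.2352]
tcp_rot: [-180.0, 0.0, 23.3]
wrist_force: [1.6, -0.9, -0.5]
opening: 0.0578
grasp_force: 0.0
```

Request:
{"method": "arm_command", "body": {"series": [[0.029,-0.04,0,-0.14],[0.058,-0.08,0,-0.28],[0.087,-0.12,0,-0.42],[0.105,-0.145,0,-0.56],[0.116,-0.158,0,-0.614]]}}

```text
time: 17.35
ee_pos: [0.5443, 0.2479, 0.2342]
tcp_rot: [-179.9, 0.1, 58.9]
wrist_force: [0.1, -0.2, -0.1]
opening: 0.0581
grasp_force: 0.0
```

```bash
python3 - <<'E'
from h import *
o=bot.get_obs(); print(o["time"],o["q"].round(1),o["ee_pos"].round(4),o["tcp_rot"].round(1)); c,K,Rm,p=cam("wrist"); cv2.imwrite("pics/w5.png",c["color"])
for t,z in (("lid",0),("lid_grip",.038)):
    print(t,[(np.round(d["location"],1).tolist(),round(d["confidence"],2),ray(d["location"],K,Rm,p,z)[:2].round(4).tolist()) for d in bot.mark_of("wrist",t)])
E
```

```text
17.35 [ 24.5  12.   18.3  96.4   0.  145.5] [0.5443 0.2479 0.2342] [-1.799e+02  1.000e-01  5.890e+01]
lid [([287.0, 165.6], 0.79, [0.5487, 0.2479])]
lid_grip [([284.5, 173.7], 0.93, [0.5465, 0.2493])]
```

View pics/w5.png

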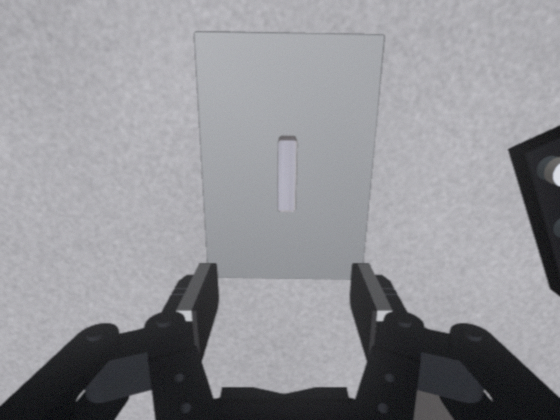

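The wrist view shows the lid with its corners at (195,32), (384,35), (207,277) and (364,279), and the rib top centred at about (287,177). I fit the edges of the lid and the case rim.

```bash
cat >> h.py <<'E'
from scipy.ndimage import map_coordinates
def edge(g,a,b,w=5):
    a,b=np.array(a,float),np.array(b,float); d=(b-a)/np.linalg.norm(b-a); n=np.array([-d[1],d[0]])
    s=np.arange(-w,w+.01,.25); P=[]
    for t in np.linspace(.06,.94,60):
        q=(a+t*(b-a))+s[:,None]*n; v=map_coordinates(g,[q[:,1],q[:,0]],order=1,mode='nearest')
        gr=np.abs(np.gradient(v)); P.append(q[gr.argmax()])
    P=np.array(P,np.float32); vx,vy,x,y=cv2.fitLine(P,cv2.DIST_HUBER,0,.01,.01).ravel()
    return np.array([x,y]),np.array([vx,vy])
def quad(g,pts,w=5):
    L=[edge(g,pts[i],pts[(i+1)%4],w) for i in range(4)]; out=[]
    for i in range(4):
        (p,d),(q,e)=L[i-1],L[i]; t=np.linalg.solve(np.c_[d,-e],q-p); out.append(p+t[0]*d)
    return np.array(out)
def fit(W,loc):
    a,b=loc-loc.mean(0),W-W.mean(0); th=np.arctan2((a[:,0]*b[:,1]-a[:,1]*b[:,0]).sum(),(a*b).sum())
    Rr=np.array([[np.cos(th),-np.sin(th)],[np.sin(th),np.cos(th)]]); C=W.mean(0)-Rr@loc.mean(0)
    return C,np.degrees(th),np.linalg.norm(W-(C+loc@Rr.T),axis=1)
E
python3 - <<'E'
from h import *
def run(f,pose,pts,z,loc,T,K,w=5):
    g=cv2.GaussianBlur(cv2.cvtColor(cv2.imread(f),cv2.COLOR_BGR2GRAY),(5,5),0).astype(float)
    M=np.eye(4);M[:3,:3]=R.from_euler('xyz',pose[1],degrees=True).as_matrix();M[:3,3]=pose[0];M=M@T
    c=quad(g,pts,w); W=np.array([ray(q,K,M[:3,:3],M[:3,3],z)[:2] for q in c]); 
    print(f,c.round(1).tolist(),W.round(4).tolist()); C,th,e=fit(W,np.array(loc)/1000); print("centre",C.round(4),"yaw",th.round(2),"res",e.round(4)); return C,th
o=bot.get_obs(); c,K,Rm,p=cam("wrist"); T=np.array(c["T_tool_cam"])
C,th=run("pics/w5.png",(o["ee_pos"],o["tcp_rot"]),[(195,32),(384,35),(364,279),(207,277)],.014,[(-89,129),(89,129),(89,-129),(-89,-129)],T,K)
print("rib",ray((287,177),K,Rm,p,.05)[:2])
for w in (3,5): run("pics/w4.png",([.4523,-.1625,.2178],[180,0,23.3]),[(183,28),(547,28),(503,248),(200,248)],.103,[(80,120),(80,-120),(-80,-120),(-80,120)],T,K,w)
go(C[0],C[1],.019,th+90)
E
```

```text
pics/w5.png [[192.10000610351562, 29.600000381469727], [385.79998779296875, 33.099998474121094], [362.29998779296875, 279.79998779296875], [206.60000610351562, 277.20001220703125]] [[0.5418, 0.4025], [0.6924, 0.3068], [0.5547, 0.0893], [0.404, 0.1853]]
centre [0.5482 0.246 ] yaw -32.4 res [0.0004 0.0004 0.0004 0.0006]
rib [0.54832972 0.24562142]
pics/w4.png [[181.39999389648438, 26.100000381469727], [548.2000122070312, 26.399999618530273], [501.3999938964844, 249.8000030517578], [200.0, 249.8000030517578]] [[0.5363, -0.0548], [0.6304, -0.2738], [0.4841, -0.3368], [0.3898, -0.1182]]
centre [ 0.5101 -0.1959] yaw 23.3 res [0.0007 0.0009 0.001  0.0011]
pics/w4.png [[181.39999389648438, 26.100000381469727], [548.2000122070312, 26.399999618530273], [501.3999938964844, 249.8000030517578], [200.0, 249.8000030517578]] [[0.5363, -0.0548], [0.6304, -0.2738], [0.4841, -0.3368], [0.3898, -0.1182]]
centre [ 0.5101 -0.1959] yaw 23.3 res [0.0007 0.0009 0.001  0.0011]
go [0.0032 0.003  0.2159] turn 0.0148
```

Request:
{"method": "arm_command", "body": {"series": [[0.003,0.003,0.02,0.015],[0.003,0.003,0.06,0.015],[0.003,0.003,0.1,0.015],[0.003,0.003,0.14,0.015],[0.003,0.003,0.17,0.015]]}}

```text
time: 18.05
ee_pos: [0.5477, 0.2444, 0.0633]
tcp_rot: [-179.9, 0.1, 57.5]
wrist_force: [-0.4, -1.1, -0.1]
opening: 0.0582
grasp_force: 0.0
```

Request:
{"method": "arm_command", "body": {"series": [[0,0,0.015,0],[0,0,0.028,0],[0,0,0.037,0],[0,0,0.042,0],[0,0,0.043,0]]}}

```text
time: 18.55
ee_pos: [0.549, 0.2462, 0.0231]
tcp_rot: [180.0, -0.0, 57.6]
wrist_force: [1.1, 0.3, 0.3]
opening: 0.0581
grasp_force: 0.0
```

```bash
python3 - <<'E'
from h import *
go(.5482,.246,.021,57.6)
E
```

```text
go [-0.0006 -0.0006  0.0021] turn 0.0003
```

Request:
{"method": "arm_command", "body": {"series": [[0,-0.001,0.002,0],[0,-0.001,0.002,0],[0,-0.001,0.002,0],[0,-0.001,0.002,0],[0,-0.001,0.002,0]], "hand": 0.01, "grip_force": 70}}

```text
time: 19.05
ee_pos: [0.5482, 0.247, 0.0215]
tcp_rot: [180.0, -0.1, 57.6]
wrist_force: [-0.4, 0.8, 5.3]
opening: 0.0167
grasp_force: 69.5
```

Request:
{"method": "arm_command", "body": {"series": [[0,0,0,0],[0,0,0,0],[0,0,-0.002,0],[0,0,-0.008,0],[0,0,-0.02,0]]}}

```text
time: 19.55
ee_pos: [0.5471, 0.2463, 0.04]
tcp_rot: [-179.9, 0.1, 57.6]
wrist_force: [-0.2, 0.5, -2.7]
opening: 0.0165
grasp_force: 68.3
```

Request:
{"method": "arm_command", "body": {"series": [[0,0,-0.03,0],[0,0,-0.065,0],[0,0,-0.1,0],[-0.01,0.005,-0.13,0],[-0.033,0.017,-0.145,0]]}}

```text
time: 20.05
ee_pos: [0.5452, 0.2108, 0.1896]
tcp_rot: [179.9, -0.2, 57.7]
wrist_force: [-0.7, -1.3, -3.9]
opening: 0.0173
grasp_force: 68.7
```

Request:
{"method": "arm_command", "body": {"series": [[-0.035,0.018,0,0],[-0.075,0.039,0,0],[-0.115,0.06,0,-0.03],[-0.155,0.081,0,-0.1],[-0.195,0.102,0,-0.2]]}}

```text
time: 20.55
ee_pos: [0.5258, -0.0113, 0.1868]
tcp_rot: [180.0, -0.0, 69.3]
wrist_force: [0.9, 0.1, -3.1]
opening: 0.0167
grasp_force: 68.6
```

```bash
python3 - <<'E'
from h import *
o=bot.get_obs(); print(o["time"],o["q"].round(1),o["ee_pos"].round(4),o["tcp_rot"].round(1),o["opening"]); go(.5101,-.1959,.185,113.3)
E
```

```text
20.55 [ -1.2   0.9   0.9  89.9  -0.  109.5] [ 0.5258 -0.0113  0.1868] [180.   -0.   69.3] 0.016723284819523766
go [-0.1782  0.0506  0.0018] turn -0.7685
```

Request:
{"method": "arm_command", "body": {"series": [[-0.04,0.011,0,-0.12],[-0.08,0.023,0,-0.25],[-0.12,0.034,0,-0.38],[-0.15,0.043,0,-0.5],[-0.17,0.048,0,-0.62]]}}

```text
time: 21.05
ee_pos: [0.51, -0.1878, 0.1866]
tcp_rot: [180.0, 0.0, 104.8]
wrist_force: [-0.1, 0.5, -2.9]
opening: 0.0169
grasp_force: 68.7
```

Request:
{"method": "arm_command", "body": {"series": [[-0.005,0.005,0,-0.08],[-0.005,0.006,0,-0.13],[-0.005,0.006,0,-0.148],[-0.005,0.006,0,-0.148],[-0.005,0.006,0,-0.148]]}}

```text
time: 21.55
ee_pos: [0.5175, -0.1886, 0.1861]
tcp_rot: [180.0, 0.0, 113.0]
wrist_force: [-0.0, 0.2, -2.9]
opening: 0.0169
grasp_force: 68.8
```

```bash
python3 - <<'E'
from h import *
o=bot.get_obs(); print(o["time"],o["ee_pos"].round(4),o["tcp_rot"].round(1),o["opening"]); go(.5101,-.1959,.185,113.3)
c,K,Rm,p=cam("wrist"); cv2.imwrite("pics/w6.png",c["color"])
o=bot.get_obs(); go(.5101,-.1959,.185,113.3)
E
```

```text
21.55 [ 0.5175 -0.1886  0.1861] [180.   0. 113.] 0.01686075021511051
go [-0.0038 -0.0097  0.0011] turn -0.0045
go [-0.0038 -0.0097  0.001 ] turn -0.0043
```

View pics/w6.png

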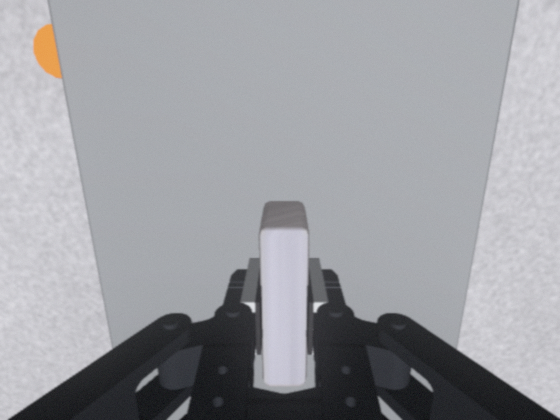

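The wrist view shows the lid held squarely: the rib runs from row 230 to 384 around column 284, and the plate edges are symmetric. I measure the lid's offset in the hand.

```bash
python3 - <<'E'
from h import *
c=bot.camera("wrist"); K=np.array(c["camera_matrix"]); T=np.array(c["T_tool_cam"])
g=cv2.GaussianBlur(cv2.cvtColor(c["color"],cv2.COLOR_BGR2GRAY),(5,5),0).astype(float)
t=lambda q,z: ray(q,K,T[:3,:3],T[:3,3],z)[:2]
S={}
for n,a,b in [("L",(47,2),(105,305)),("R",(519,2),(466,305))]:
    p,d=edge(g,a,b,6); P=[t(p+s*d,.0075) for s in (-120,120)]; P=np.array(P)
    k=np.polyfit(P[:,0],P[:,1],1); S[n]=k; print(n,"ang",np.degrees(np.arctan(k[0])).round(2),"y at x=0",k[1].round(4))
print("lid lateral (tool y)",((S["L"][1]+S["R"][1])/2).round(4),"width",abs(S["L"][1]-S["R"][1]).round(4),"ang mean",np.degrees((S["L"][0]+S["R"][0])/2).round(2))
for a,b in [((268,230),(302,230)),((268,384),(302,384))]:
    p,d=edge(g,a,b,8); q=p+d*(284-p[0])/d[0]; print("rib end",q.round(1),t(q,-.0285).round(4))
for a,b in [((261,240),(264,375)),((308,240),(305,375))]:
    p,d=edge(g,a,b,5); print("rib side",[t(p+d*s,-.0285).round(4).tolist() for s in (-60,60)])
E
```

```text
L ang -0.2 y at x=0 -0.0862
R ang -0.14 y at x=0 0.0891
lid lateral (tool y) 0.0015 width 0.1753 ang mean -0.17
rib end [284.  227.7] [0.0348 0.0015]
rib end [284.  391.1] [-0.036   0.0015]
rib side [[0.0303, -0.0068], [-0.0205, -0.0068]]
rib side [[-0.032, 0.0096], [0.0213, 0.0098]]
```

Request:
{"method": "arm_command", "body": {"series": [[-0.001,-0.004,0.005,-0.0045],[-0.0025,-0.009,0.015,-0.0045],[-0.0025,-0.009,0.03,-0.0045],[-0.0025,-0.009,0.043,-0.0045],[-0.0025,-0.009,0.05,-0.0045]]}}

```text
time: 22.15
ee_pos: [0.5095, -0.1944, 0.1334]
tcp_rot: [-179.9, -0.1, 113.3]
wrist_force: [0.1, -1.0, -2.8]
opening: 0.017
grasp_force: 68.8
```

Request:
{"method": "arm_command", "body": {"series": [[0,0,0.003,0],[0,0,0.004,0],[0,0,0.004,0],[0,0,0.004,0],[0,0,0.004,0]]}}

```text
time: 22.65
ee_pos: [0.5105, -0.1947, 0.1323]
tcp_rot: [180.0, 0.0, 113.4]
wrist_force: [-0.1, 0.8, -2.4]
opening: 0.0164
grasp_force: 68.8
```

```bash
python3 - <<'E'
from h import *
o=bot.get_obs(); print(o["time"],o["ee_pos"].round(4),o["wrist_force"].round(1),o["torque"].round(2)); go(.5101,-.1945,.1165,113.3)
E
```

```text
22.65 [ 0.5105 -0.1947  0.1323] [-0.1  0.8 -2.4] [-0.02 -0.02  0.02]
go [ 0.0004 -0.0003  0.0158] turn 0.0009
```

Request:
{"method": "arm_command", "body": {"series": [[0,0,0.002,0],[0,0,0.004,0],[0,0,0.006,0],[0,0,0.0075,0],[0,0,0.009,0]]}}

```text
time: 23.15
ee_pos: [0.5102, -0.1946, 0.1226]
tcp_rot: [-180.0, -0.0, 113.3]
wrist_force: [0.8, 0.7, -2.4]
opening: 0.0168
grasp_force: 68.8
```

Request:
{"method": "arm_command", "body": {"series": [[0,0,0.001,0],[0,0,0.002,0],[0,0,0.003,0],[0,0,0.003,0],[0,0,0.003,0]]}}

```text
time: 23.65
ee_pos: [0.5103, -0.1947, 0.1198]
tcp_rot: [180.0, 0.0, 113.3]
wrist_force: [-0.7, -0.1, -2.8]
opening: 0.017
grasp_force: 68.8
```

Request:
{"method": "arm_command", "body": {"series": [[0,0,0.001,0],[0,0,0.002,0],[0,0,0.003,0],[0,0,0.003,0],[0,0,0.003,0]]}}

```text
time: 24.15
ee_pos: [0.5102, -0.1946, 0.1168]
tcp_rot: [-180.0, -0.0, 113.3]
wrist_force: [-0.6, -0.4, -3.0]
opening: 0.017
grasp_force: 69.0
```

Request:
{"method": "arm_command", "body": {"series": [[0,0,0.0003,0],[0,0,0.0006,0],[0,0,0.001,0],[0,0,0.001,0],[0,0,0.001,0]]}}

```text
time: 24.65
ee_pos: [0.5103, -0.1947, 0.1165]
tcp_rot: [180.0, 0.0, 113.3]
wrist_force: [-3.6, 1.2, 5.4]
opening: 0.0166
grasp_force: 69.9
```

Contact comes at exactly the home height. I let go and lift straight up.

Request:
{"method": "arm_command", "body": {"series": [[0,0,0.0004,0],[0,0,0.0004,0],[0,0,0,0],[0,0,0,0],[0,0,0,0]]}}

```text
time: 25.15
ee_pos: [0.5103, -0.1947, 0.1165]
tcp_rot: [180.0, 0.0, 113.3]
wrist_force: [-3.2, 1.8, 6.2]
opening: 0.0168
grasp_force: 70.3
```

Request:
{"method": "arm_command", "body": {"series": [[0,0,0,0],[0,0,0,0],[0,0,0,0],[0,0,0,0],[0,0,0,0]], "hand": 0.05}}

```text
time: 25.65
ee_pos: [0.5103, -0.1947, 0.1157]
tcp_rot: [-180.0, -0.0, 113.3]
wrist_force: [-0.1, -0.0, 0.7]
opening: 0.0503
grasp_force: 0.0
```

Request:
{"method": "arm_command", "body": {"series": [[0,0,-0.01,0],[0,0,-0.04,0],[0,0,-0.08,0],[0,0,-0.12,0],[0,0,-0.15,0]]}}

```text
time: 26.15
ee_pos: [0.5103, -0.1947, 0.2693]
tcp_rot: [179.9, 0.1, 113.3]
wrist_force: [0.2, -0.0, 0.5]
opening: 0.05
grasp_force: 0.0
```

```bash
python3 - <<'E'
from h import *
o=bot.get_obs(); print(o["time"],o["ee_pos"].round(4),o["wrist_force"].round(1),o["opening"])
c,K,Rm,p=cam("wrist"); cv2.imwrite("pics/w7.png",c["color"])
g=cv2.GaussianBlur(cv2.cvtColor(c["color"],cv2.COLOR_BGR2GRAY),(5,5),0).astype(float)
z=.109; Rr=R.from_euler('z',23.3,degrees=True).as_matrix()[:2,:2]; loc=np.array([(-89,129),(-89,-129),(89,-129),(89,129)])/1000
pts=[proj([*(np.array([.5101,-.1945])+Rr@l),z],K,Rm,p) for l in loc]; print(np.round(pts))
c4=quad(g,pts,6); W=np.array([ray(q,K,Rm,p,z)[:2] for q in c4]); C,th,e=fit(W,loc); print(c4.round(1).tolist(),C.round(4),th.round(2),e.round(4),[np.linalg.norm(W[i]-W[i-1]).round(4) for i in range(4)])
for t in ("top","scene"):
    cc,K2,R2,p2=cam(t); cv2.imwrite(f"pics/{t}9.png",cc["color"])
    for n in ("lid","lid_grip"): print(t,n,[(np.round(d["location"],1).tolist(),round(d["confidence"],2)) for d in bot.mark_of(t,n)], "expect",proj([.5101,-.1945,.095 if n=="lid" else .133],K2,R2,p2).round(1))
E
```

```text
26.15 [ 0.5103 -0.1947  0.2693] [ 0.2 -0.   0.5] 0.04995338995491595
[[164.  20.]
 [192. 310.]
 [372. 310.]
 [398.  20.]]
[[166.39999389648438, 21.5], [194.0, 309.20001220703125], [373.70001220703125, 310.6000061035156], [399.79998779296875, 21.5]] [ 0.5117 -0.1941] 23.34 [0.0009 0.0019 0.0001 0.0009] [np.float64(0.1779), np.float64(0.2553), np.float64(0.1776), np.float64(0.2573)]
top lid [([382.8, 234.7], 0.87)] expect [382.6 234.2]
top lid_grip [([389.0, 235.2], 0.9)] expect [387.5 233.5]
scene lid [([209.0, 185.6], 0.57)] expect [207.4 182.3]
scene lid_grip [([205.5, 175.6], 0.81)] expect [205.5 173.4]
```

```bash
python3 -c "
from workcell import bot
print(bot.job_done())"
```

```text
the job is handed in; nothing more can be done
None
```

The short vial stands on the raised step and both tall vials on the deep floor; the lid, put on last, is seated at its home height and released, and the job was handed in at about 26 s of the 64 s limit.

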